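Push the dish drawer of a fluorescence viewer onto its stop pin and switch on the lamp

ROBOT

A 6-joint arm with a two-finger parallel gripper is mounted at the origin on a cart in front of the work surface, level with it; the furniture and walls round the work are solid. World frame = base frame: x ahead of the robot, y to its left, z up, the work surface at z = 0. Lengths are in m, angles in rad, forces in N, time in s.
With the tool pointing down it reaches from about 0.35 to 0.95 m from the base axis. Payload 17.4 kg.
Tool frame: the origin (TCP) lies at the very end of the fingers, on their centre line; the grasp point (between the pads) lies 19 mm behind it; z points along the fingers, y is the line along which they close (so a half turn about z gives the same grasp; the last joint's range is limited). The gripper opens to 93 mm and grips with 3 to 60 N. Pads are 15 mm wide; open, the fingers measure 128 mm over their backs; the gripper's body (75 mm by 188 mm) begins 65 mm behind the grasp point.
Start: joints at [1.064, 0.116, 1.442, -0, 1.584, -0.038], TCP at [0.305, 0.602, 0.197] pointing down, gripper open.
Joint ranges: [-2.83, 2.83], [-0.83, 2.19], [0.07, 2.5], [-1.14, 4.28], [0.01, 3], [-2.97, 2.97]. Speed limits (rad/s): [1.89, 1.89, 2.22, 3.14, 3.14, 3.14].

INTERFACE

Orientations are given as a rotation vector (axis times angle).
In Python, from cell import * gives the robot as it stands.
- The arm moves only by the shell command python3 -m jog 'ROWS' [OPENING]. ROWS is JSON, a list of rows, each an object of numbers: "tx", "ty", "tz": the shift along the world's x, y, z in m; "wx", "wy", "wz": the turn, a rotation vector about the world's x, y, z in degrees. A call has 1 to 8 rows; each row is the pose to reach, as a shift and turn from the pose commanded when the call began; what a row does not reach only later rows make up. A row lasts 1/8 s, in which the tool goes at most 62.5 mm and 10.7 degrees, less where a joint would pass 70% of its speed; a pose out of reach is approached as far as the arm can. A call with a gripper value outside its range is refused whole. OPENING is the closure, from 0 (fully open) to 1 (shut), set as the call begins (- or left out, the last holds). The fingers move at their own pace and stop on an object; the grip force is fixed at half the most. Time passes only in rows, so rows that repeat a pose let the fingers close. It gives the time, the measured TCP pose, the force, the opening and the grip force at its end, in the units of the state.
- sense(): the state, without advancing time (a new reading comes with each control period).
- snapshot(name): name is "scene" or "top" or "wrist"; returns the picture (420x560x3 uint8, red, green, blue); there is no depth.
- calibration(name): a dict with "camera_matrix" (3x3 intrinsics, pixels), "dist" ([k1, k2, p1, p2, k3] as OpenCV has them; the pictures are not rectified), "rvec" (rotation vector, rad) and "tvec" (3), from world to camera coordinates, as OpenCV has them. Camera axes: x right, y down, z forward; pixel columns grow to the right and rows downward; lengths in m; the calibration is good to about 2 mm. A picture is of the moment at which its call begins: read the wrist's pose just before it. calibration takes no time and is no camera call; for the wrist camera it gives the pose at the moment of the call.
- sign_off(): hands the job in; it is judged then, once.
The state is a dict: "clock": time; "joint_pos": joint angles; "dq": joint speeds; "tau": joint torques, N m; "eef_pos": TCP position; "tool_rot": TCP orientation; "wrist_force": force on the tool from outside, world axes, zero at the start; "torque": the same for the moment, N m; "grip_width": finger opening in m; "finger_force": force on a finger pad.
Only numpy, scipy, OpenCV 4.12 (cv2) and the standard library are available. Lean on these libraries where they do the work, as an engineer would, in place of code of your own. Each camera call takes 0.05 s, during which the arm holds its last target. There are 200 camera calls.

TASK

Get the loaded culture dish ready to view in the blue-light viewer: with the fingertips push the sprung dish drawer in by the outside of its front plate until the stop pin with the red knob has dropped behind its tooth, then let go, so that the drawer comes back a little and stays latched against the pin under the amber hood. After that, switch the lamp on by pressing down the far end, marked green, of the black rocker switch until it stops. Do not grip the drawer's plate, do not touch the dish or the red pin, and leave the other things on the bench where they are.

Things in the scene. Friction and masses are not known exactly. Their poses are not given: they have to be found in the camera images.
- viewer: Blue-light dish viewer, fixed to the bench. Origin: at bench height, 154 mm behind the pad of the drawn-out drawer, under the hood's middle line; +x runs from its front (drawer side) to its rear, +y to its left, z up. White base x -68 to 64, y -83 to 92 mm; nothing on it is over 62 mm high except the red pin knob (69 mm, lifted 79). Pods beside the hood are 44 mm high: the left (+y) has the lamp switch.
- hood_front (a point): Middle of the top front edge of the amber clear hood over the viewing place, 66 mm in front of the viewer's origin, 60 mm above the bench; fixed. The hood runs 96 mm back from here and is 92 mm wide. (The tall microscope at the left of the bench, about x 0.47 to 0.97, y 0.40 to 0.70 m of the world and 0.51 m high, is fixed and no part of the job: keep clear of it.)
- drawer (a joint): Drawer travel in m along viewer +x: 0 fully out (start), 0.060 latched, 0.080 end stop. A spring pushes it out (2.6 N at 0, 6.5 N at 0.080), damped by 22 N per m/s; from 0.030 to 0.050 a ramp lifts the pin (2 N more at most), just past 0.060 the pin drops. Let go beyond 0.062 it comes back to 0.060 in under 0.5 s and the pin holds it; let go earlier it springs fully out.
- push_pad (a point): Centre of the black push pad on the outer face of the drawer's grey front plate; moves with the drawer, axes as the viewer's (push along +x). 37 mm above the bench; 154 mm in front of the viewer's origin when out. Plate upright, 6 mm thick, 136 mm wide, from 13 to 57 mm above the bench; pad 60 mm wide, 26 mm high. At the end stop the plate's inner face is 2 mm from the hood.
- dish_seat (a point): Centre of the drawer's dish pocket, on its floor, 25 mm above the bench, 60 mm behind the push pad; moves with the drawer. The pocket's rim is 7 mm high and leaves the dish about 2.5 mm of play all round.
- dish: Round lidded culture dish with pink medium, 62 mm across, 14 mm high, loose in the drawer's pocket. Origin: centre of its underside, z up. Must not be touched.
- stop_pin: Sprung upright steel stop pin, 7 mm thick, with a red knurled knob (19 mm across) in an aluminium block right of the hood, at x -50, y -61 mm of the viewer. Origin: the pin's tip, 28.5 mm above the bench when down; the drawer's ramp lifts it 10 mm and its own spring drops it. Works by itself; must not be touched.
- lamp_rocker (a joint): Angle of the lamp rocker switch in rad: 0 = off (far end up, start), 0.38 = on (far end fully down). It stays where it is left; tipping it takes about 2.5 N on the far half, then it meets a hard stop.
- rocker_far (a point): Green mark on top of the rocker's far half, 11 mm behind its pivot; moves with it: 56 mm above the bench when off, 52 mm when on. Black rocker 38 mm long (viewer x), 20 mm wide, pivot at x -30, y 71 mm of the viewer, on the left pod (top 44 mm, bezel 46.5 mm).
- marker_0: Bystander: white marker pen with a black cap, lying, 139 mm long, 14 mm high. Origin: centre of its underside. Leave it alone.
- flask_t25_0: Bystander: small flat culture flask with pink medium and a blue cap, lying, 48 x 101 x 25 mm. Origin: centre of its underside. Leave it alone.
- well_plate: Bystander: clear six-well plate with lid, 86 x 128 x 21 mm. Origin: centre of its underside. Leave it alone.
- tweezers: Bystander: steel tweezers, lying, 121 mm long, 9 mm high. Origin: centre of its underside. Leave it alone.
- slide_box: Bystander: box for microscope slides, blue lid on white, 36 x 86 x 30 mm. Origin: centre of its underside. Leave it alone.
- timer: Bystander: white bench timer with three small keys, lying face up, 74 x 62 x 19 mm. Origin: centre of its underside. Leave it alone.
- tape_roll: Bystander: roll of yellow label tape, lying, 90 mm across, 19 mm high. Origin: centre of its underside. Leave it alone.
There are look-alikes about, which are no part of the job. Leave any purple or turquoise look-alike of the dish alone.

How it is judged:
By the outcome, as a careful person would: the job done as asked, in the order asked, and still so for the second after the job is handed in, with the robot touching nothing.
It also fails if it takes over 43 s, if anything falls off the work surface, if the arm or the gripper's body presses on something with over 40 N, if the wrist force passes 120 N, or if a joint passes its speed limit or range.

## Working session

There is one attempt and no reset: what is moved stays moved. The work goes in short steps, Python scripts to look and compute and a shell command to move; the robot and the scene stay as the last step left them, time stands still between calls to the robot, and variables do not carry over. Pictures are saved under pics/ and viewed, at most 13 in all, crops included, and the job is handed in when it is done.

```bash
mkdir -p pics; python3 - <<'E'
from cell import *
import cv2,numpy as np
for n in("scene","top"):
    cv2.imwrite(f"pics/{n}0.png",snapshot(n)[:,:,::-1]); c=calibration(n); print(n,c)
s=sense();print(s)
E
```

```text
scene {'camera_matrix': array([[511.2484697 ,   0.        , 272.84808363],
       [  0.        , 511.2484697 , 215.11466225],
       [  0.        ,   0.        ,   1.        ]]), 'dist': array([0.02365929, 0.        , 0.        , 0.        , 0.        ]), 'rvec': array([ 0.72297364, -2.55331345,  1.21912353]), 'tvec': array([0.44646992, 0.24124147, 1.62791534])}
top {'camera_matrix': array([[429.91696276,   0.        , 269.8996293 ],
       [  0.        , 429.91696276, 209.39037682],
       [  0.        ,   0.        ,   1.        ]]), 'dist': array([-0.11240015,  0.        ,  0.        ,  0.        ,  0.        ]), 'rvec': array([ 2.16942102, -2.12391342,  0.1091163 ]), 'tvec': array([-0.02547726,  0.52704707,  1.23245102])}
{'clock': 0.1, 'joint_pos': array([ 1.06421438e+00,  1.16447520e-01,  1.44218482e+00, -7.59713273e-06,
        1.58399185e+00, -3.78166153e-02]), 'dq': array([-0.00167685, -0.00128287, -0.00327713,  0.00126852, -0.00014866,
        0.00164235]), 'tau': array([ 3.69722824e-03, -7.22890377e+01, -6.23868084e+01,  7.81985745e-02,
        2.27703218e-02, -4.15904947e-05]), 'eef_pos': array([0.304879  , 0.60200208, 0.19638108]), 'tool_rot': array([-7.29548919e-01, -3.05543187e+00,  1.56373583e-03]), 'wrist_force': array([ 0.08485488, -0.56111096, -0.81896353]), 'torque': array([-0.04596999,  0.00301277, -0.01708635]), 'finger_force': 0.0, 'grip_width': 0.09319063713675947}
```

View pics/top0.png

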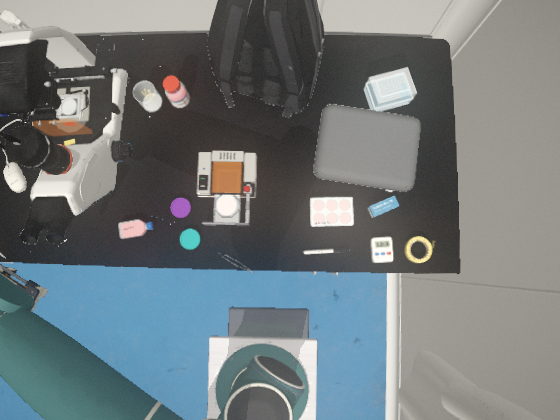

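View pics/scene0.png

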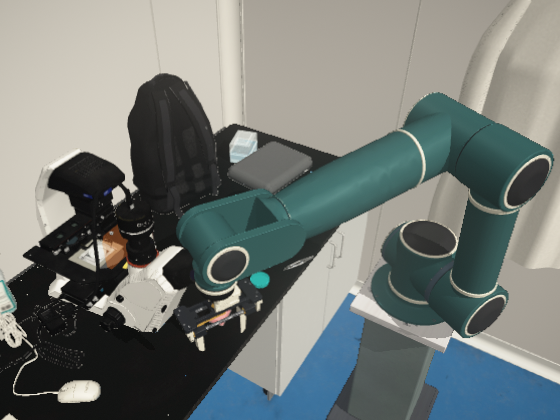

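The top view shows the viewer at about (228,180), with its drawer and white dish at (227,206). The rocker is at (203,183) and the red knob at (248,188). The look-alikes are the purple disc (180,207) and the turquoise disc (190,239), both lying loose on the bench. Only the one at (227,206) sits in a drawer, so that is mine. Next is a close crop to check.

```bash
python3 - <<'E'
import cv2
a=cv2.imread("pics/top0.png")[140:280,165:280]
cv2.imwrite("pics/crop0.png",cv2.resize(a,None,fx=4.2,fy=4.2,interpolation=cv2.INTER_CUBIC))
E
```

```text
(no output)
```

View pics/crop0.png

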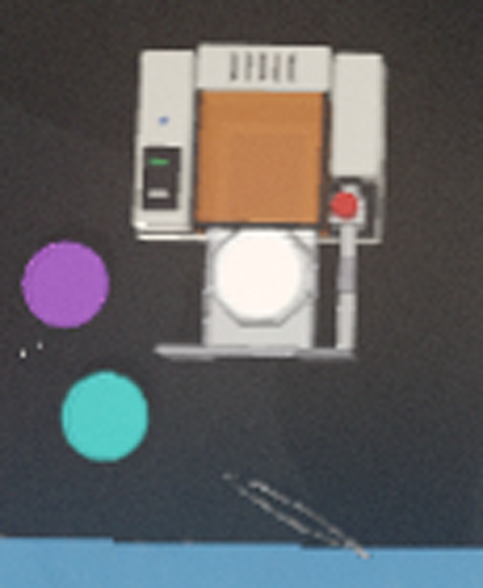

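```bash
cat > h.py <<'E'
import cv2,numpy as np
from scipy.optimize import least_squares
def fit(px,P,c,x0=(.6,0,0)):
    px=np.array(px,float);P=np.array(P,float)
    def w(q):
        R=np.array([[np.cos(q[2]),-np.sin(q[2])],[np.sin(q[2]),np.cos(q[2])]])
        return np.c_[P[:,:2]@R.T+q[:2],P[:,2]]
    def f(q): return (cv2.projectPoints(w(q),c["rvec"],c["tvec"],c["camera_matrix"],c["dist"])[0][:,0]-px).ravel()
    r=least_squares(f,x0,loss="soft_l1"); return r.x,r.fun.reshape(-1,2),w(r.x)
E
python3 - <<'E'
from cell import *
from h import *
pts=[((197,220),(-66,46,60)),((323,220),(-66,-46,60)),((199,91),(30,46,60)),((323,91),(30,-46,60)),((344,204),(-50,-61,69)),((158,161),(-19,71,56)),((157,350),(-151,68,57)),((354,354),(-151,-68,57))]
px=[((a[0]-.5*4.2+.5)/4.2+165,(a[1]-1.6)/4.2+140) for a,_ in pts]
q,r,w=fit(px,[np.array(b)/1000 for _,b in pts],calibration("top"))
print(q,np.degrees(q[2]));print(r.round(2));print(w.round(3))
R=lambda x,y:(q[:2]+[x*np.cos(q[2])-y*np.sin(q[2]),x*np.sin(q[2])+y*np.cos(q[2])]).round(4)
print("pad",R(-.154,0),"rocker",R(-.019,.071))
for n,p in dict(purple=(180,207),turq=(190,239),tw1=(219,253),tw2=(251,271),flask=(135,228)).items():
    c=calibration("top");d=cv2.undistortPoints(np.array([[p]],float),c["camera_matrix"],c["dist"])[0,0]
    M=cv2.Rodrigues(c["rvec"])[0];d=M.T@[*d,1];o=-M.T@c["tvec"];print(n,(o-d*o[2]/d[2]).round(3))
import scipy.spatial.transform as t
print(t.Rotation.from_rotvec(sense()["tool_rot"]).as_matrix().round(3))
E
```

```text
[0.6338235  0.1142697  0.01048413] 0.6006965915917587
[[-1.3   1.43]
 [ 0.24  1.67]
 [-0.75 -0.11]
 [ 0.94  0.02]
 [ 0.28 -0.46]
 [ 0.24 -0.18]
 [-0.02 -0.38]
 [-0.02 -0.83]]
[[0.567 0.16  0.06 ]
 [0.568 0.068 0.06 ]
 [0.663 0.161 0.06 ]
 [0.664 0.069 0.06 ]
 [0.584 0.053 0.069]
 [0.614 0.185 0.056]
 [0.482 0.181 0.057]
 [0.484 0.045 0.057]]
pad [0.4798 0.1127] rocker [0.6141 0.1851]
purple [0.533 0.261 0.   ]
turq [0.437 0.226 0.   ]
tw1 [0.397 0.136 0.   ]
tw2 [0.346 0.039 0.   ]
flask [0.466 0.398 0.   ]
[[-0.892  0.452 -0.   ]
 [ 0.452  0.892 -0.001]
 [ 0.    -0.001 -1.   ]]
```

```bash
python3 -m jog '[{"tx":0.005,"ty":-0.05,"wz":5},{"tx":0.02,"ty":-0.11,"wz":12},{"tx":0.04,"ty":-0.17,"wz":19},{"tx":0.06,"ty":-0.23,"wz":25},{"tx":0.08,"ty":-0.29,"wz":27.5},{"tx":0.1,"ty":-0.35,"wz":27.5},{"tx":0.12,"ty":-0.41,"wz":27.5},{"tx":0.13,"ty":-0.46,"wz":27.5}]' 1; python3 -m jog '[{"tx":0.007,"ty":-0.03,"tz":-0.04},{"tx":0.007,"ty":-0.03,"tz":-0.06},{"tx":0.007,"ty":-0.03,"tz":-0.06},{"tx":0.007,"ty":-0.03,"tz":-0.06}]'
python3 - <<'E'
from cell import *
import cv2
for n in("wrist","scene"):
  cv2.imwrite(f"pics/{n}1.png",snapshot(n)[:,:,::-1])
s=sense();print(s["eef_pos"],s["wrist_force"])
import scipy.spatial.transform as t
print(t.Rotation.from_rotvec(s["tool_rot"]).as_matrix().round(3))
E
```

```text
[0.30495605 0.60205646 0.19664079] [ 0.1555341  -0.27404002 -0.63482757]
[[-0.892  0.452 -0.   ]
 [ 0.452  0.892 -0.001]
 [ 0.    -0.001 -1.   ]]invalid input at $[0]: expected keys tx, ty, tz, wx, wy, wz
invalid input at $[0]: expected keys tx, ty, tz, wx, wy, wz
```

View pics/wrist1.png

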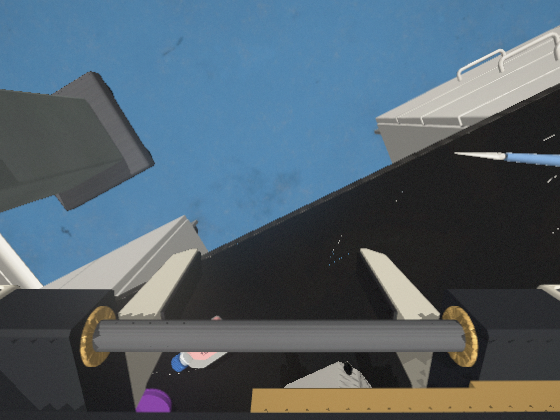

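The moves were refused because every row needs all six keys. This wrist view is still from the start pose and shows the fingers at (170,290) and (395,290).

```bash
python3 -m jog '[{"tx":0.005,"ty":-0.05,"tz":0,"wx":0,"wy":0,"wz":5},{"tx":0.02,"ty":-0.11,"tz":0,"wx":0,"wy":0,"wz":12},{"tx":0.04,"ty":-0.17,"tz":0,"wx":0,"wy":0,"wz":19},{"tx":0.06,"ty":-0.23,"tz":0,"wx":0,"wy":0,"wz":25},{"tx":0.08,"ty":-0.29,"tz":0,"wx":0,"wy":0,"wz":27.5},{"tx":0.1,"ty":-0.35,"tz":0,"wx":0,"wy":0,"wz":27.5},{"tx":0.12,"ty":-0.41,"tz":0,"wx":0,"wy":0,"wz":27.5},{"tx":0.13,"ty":-0.46,"tz":0,"wx":0,"wy":0,"wz":27.5}]' 1; python3 -m jog '[{"tx":0.007,"ty":-0.03,"tz":-0.04,"wx":0,"wy":0,"wz":0},{"tx":0.007,"ty":-0.03,"tz":-0.06,"wx":0,"wy":0,"wz":0},{"tx":0.007,"ty":-0.03,"tz":-0.06,"wx":0,"wy":0,"wz":0},{"tx":0.007,"ty":-0.03,"tz":-0.06,"wx":0,"wy":0,"wz":0}]'
python3 - <<'E'
from cell import *
import cv2
import numpy as np
a=[snapshot(n)[:,:,::-1] for n in("wrist","scene","top")]
for n,i in zip(("wrist","scene","top"),a): cv2.imwrite(f"pics/{n}2.png",i)
b=cv2.resize(a[1][230:370,130:316],(744,560),interpolation=cv2.INTER_CUBIC)
cv2.imwrite("pics/s2crop.png",b)
s=sense();print(s["clock"],s["eef_pos"],s["wrist_force"],s["grip_width"])
import scipy.spatial.transform as t
print(t.Rotation.from_rotvec(s["tool_rot"]).as_matrix().round(3))
E
```

```text
clock: 1.2
eef_pos: [0.4352, 0.1401, 0.1971]
tool_rot: [-0.017, 3.141, 0.0]
wrist_force: [0.8, 0.7, 0.7]
grip_width: 0.0175
finger_force: 0.0
clock: 1.7
eef_pos: [0.4422, 0.1131, 0.1382]
tool_rot: [-0.019, 3.14, 0.001]
wrist_force: [1.2, -0.6, -0.2]
grip_width: 0.0004
finger_force: 0.0
1.85 [0.44229498 0.11293972 0.1381286 ] [ 0.26697814 -0.13381251 -0.0572595 ] 0.0004225050606698807
[[-1.    -0.012  0.001]
 [-0.012  1.     0.   ]
 [-0.001  0.    -1.   ]]
```

View pics/wrist2.png

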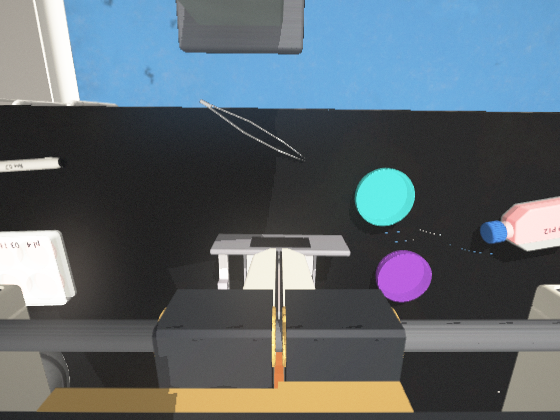

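View pics/scene2.png

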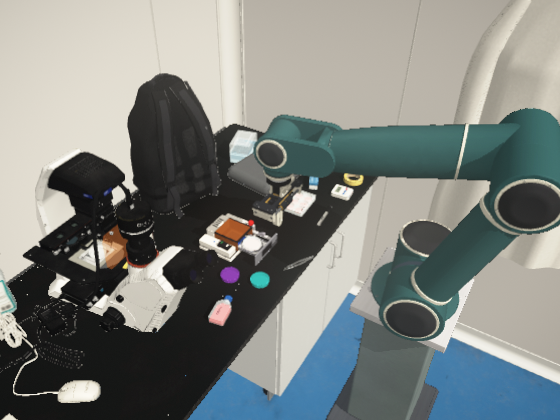

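The wrist view shows the plate at columns 211–349, rows 235–255, with the black pad centred at about (281,242). The fingers are at column 279. The scene view shows the gripper clear of everything, standing in front of the drawer.

```bash
python3 - <<'E'
from cell import *
import cv2,numpy as np
c=calibration("wrist");M=cv2.Rodrigues(c["rvec"])[0];o=-M.T@c["tvec"];print("cam",o.round(3))
for n,p,z in [("padbotL",(252,237),.024),("padbotR",(308,237),.024),("padtopL",(250,247),.05),("padtopR",(312,247),.05),("plTL",(211,254),.057),("plTR",(349,254),.057),("turq",(385,197),.014)]:
    d=cv2.undistortPoints(np.array([[p]],float),c["camera_matrix"],c["dist"])[0,0]
    d=M.T@[*d,1];print(n,(o+d*(z-o[2])/d[2]).round(4))
a=cv2.imread("pics/wrist2.png")[215:305,190:370]
cv2.imwrite("pics/w2c.png",cv2.resize(a,None,fx=4.4,fy=4.4,interpolation=cv2.INTER_CUBIC))
E
```

```text
cam [0.361 0.112 0.325]
padbotL [0.4811 0.0852 0.024 ]
padbotR [0.4804 0.1446 0.024 ]
padtopL [0.4813 0.0854 0.05  ]
padtopR [0.4806 0.1461 0.05  ]
plTL [0.486  0.0485 0.057 ]
plTR [0.4844 0.1811 0.057 ]
turq [0.4383 0.2249 0.014 ]
```

View pics/w2c.png

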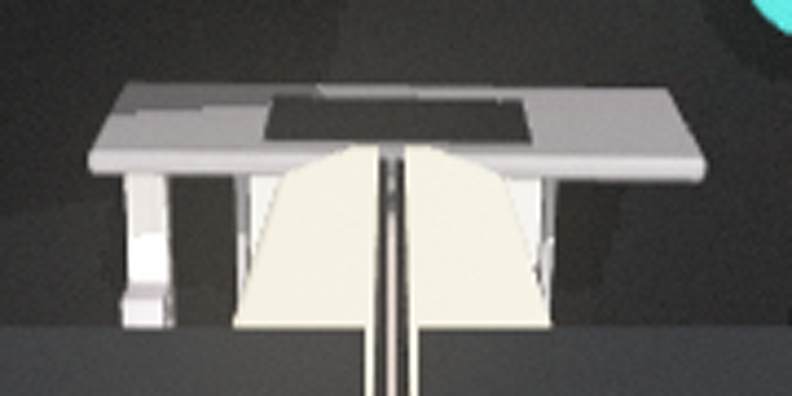

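The crop confirms it: pad face at x≈0.481, y≈0.115, z 0.024–0.050, which agrees with the top-view fit. The tips are 38 mm in front and centred. I'll descend, then approach.

```bash
python3 -m jog '[{"tx":0,"ty":0.001,"tz":-0.05,"wx":0,"wy":0,"wz":0},{"tx":0,"ty":0.001,"tz":-0.09,"wx":0,"wy":0,"wz":0},{"tx":0,"ty":0.001,"tz":-0.106,"wx":0,"wy":0,"wz":0},{"tx":0.01,"ty":0.001,"tz":-0.106,"wx":0,"wy":0,"wz":0},{"tx":0.022,"ty":0.001,"tz":-0.106,"wx":0,"wy":0,"wz":0},{"tx":0.022,"ty":0.001,"tz":-0.106,"wx":0,"wy":0,"wz":0}]'
python3 -m jog '[{"tx":0.005,"ty":0,"tz":0,"wx":0,"wy":0,"wz":0},{"tx":0.01,"ty":0,"tz":0,"wx":0,"wy":0,"wz":0},{"tx":0.013,"ty":0,"tz":0,"wx":0,"wy":0,"wz":0},{"tx":0.013,"ty":0,"tz":0,"wx":0,"wy":0,"wz":0}]'
```

```text
clock: 2.6
eef_pos: [0.4655, 0.1133, 0.0323]
tool_rot: [-0.017, 3.14, 0.0]
wrist_force: [-0.3, -0.3, 0.3]
grip_width: 0.0003
finger_force: 0.0
clock: 3.1
eef_pos: [0.477, 0.1132, 0.0311]
tool_rot: [0.017, -3.141, 0.0]
wrist_force: [-3.0, 0.7, 2.3]
grip_width: 0.0006
finger_force: 1.5
```

```bash
python3 -m jog '[{"tx":0.008,"ty":0,"tz":0,"wx":0,"wy":0,"wz":0},{"tx":0.016,"ty":0,"tz":0,"wx":0,"wy":0,"wz":0},{"tx":0.024,"ty":0,"tz":0,"wx":0,"wy":0,"wz":0},{"tx":0.032,"ty":0,"tz":0,"wx":0,"wy":0,"wz":0},{"tx":0.04,"ty":0,"tz":0,"wx":0,"wy":0,"wz":0},{"tx":0.048,"ty":0,"tz":0,"wx":0,"wy":0,"wz":0},{"tx":0.055,"ty":0,"tz":0,"wx":0,"wy":0,"wz":0},{"tx":0.055,"ty":0,"tz":0,"wx":0,"wy":0,"wz":0}]'
python3 -m jog '[{"tx":0.006,"ty":0,"tz":0,"wx":0,"wy":0,"wz":0},{"tx":0.012,"ty":0,"tz":0,"wx":0,"wy":0,"wz":0},{"tx":0.013,"ty":0,"tz":0,"wx":0,"wy":0,"wz":0},{"tx":0.013,"ty":0,"tz":0,"wx":0,"wy":0,"wz":0}]'
```

```text
clock: 4.1
eef_pos: [0.5318, 0.1134, 0.0303]
tool_rot: [0.018, -3.14, -0.001]
wrist_force: [-5.5, 2.8, -0.4]
grip_width: 0.0001
finger_force: 2.8
clock: 4.6
eef_pos: [0.5446, 0.1134, 0.0303]
tool_rot: [0.018, -3.14, -0.0]
wrist_force: [-6.7, 2.6, -0.2]
grip_width: 0.0004
finger_force: 3.1
```

The force matches the spring at about 0.07 m, with no stop met. I'll retreat slowly, then lift and look.

```bash
python3 -m jog '[{"tx":0.001,"ty":0,"tz":0,"wx":0,"wy":0,"wz":0},{"tx":-0.006,"ty":0,"tz":0,"wx":0,"wy":0,"wz":0},{"tx":-0.012,"ty":0,"tz":0,"wx":0,"wy":0,"wz":0},{"tx":-0.018,"ty":0,"tz":0,"wx":0,"wy":0,"wz":0},{"tx":-0.03,"ty":0,"tz":0,"wx":0,"wy":0,"wz":0},{"tx":-0.05,"ty":0,"tz":0,"wx":0,"wy":0,"wz":0},{"tx":-0.08,"ty":0,"tz":0.02,"wx":0,"wy":0,"wz":0},{"tx":-0.1,"ty":0,"tz":0.05,"wx":0,"wy":0,"wz":0}]'
python3 -m jog '[{"tx":-0.02,"ty":0.03,"tz":0.05,"wx":0,"wy":0,"wz":0},{"tx":-0.02,"ty":0.07,"tz":0.11,"wx":0,"wy":0,"wz":0},{"tx":-0.02,"ty":0.07,"tz":0.12,"wx":0,"wy":0,"wz":0}]'
python3 - <<'E'
from cell import *
import cv2,numpy as np
a=snapshot("wrist")[:,:,::-1]; b=snapshot("top")[:,:,::-1]
a=cv2.resize(a,(560,420)); b=cv2.resize(b[140:280,165:280],None,fx=3,fy=3,interpolation=cv2.INTER_CUBIC)
m=np.zeros((600,800,3),np.uint8); m[:420,:455]=a[:,50:505]; m[:420,455:]=b[:,:345]; cv2.imwrite("pics/m3.png",m[:420]); cv2.imwrite("pics/wrist3.png",a)
print(sense()["eef_pos"],sense()["wrist_force"])
E
```

```text
clock: 5.6
eef_pos: [0.4433, 0.113, 0.081]
tool_rot: [0.017, -3.141, 0.0]
wrist_force: [-0.4, -0.2, 0.8]
grip_width: 0.0007
finger_force: 0.0
clock: 5.98
eef_pos: [0.4251, 0.1847, 0.2045]
tool_rot: [-0.02, 3.137, 0.003]
wrist_force: [0.2, -1.0, -0.8]
grip_width: 0.0005
finger_force: 0.0
[0.42528513 0.1836511  0.20266504] [-0.39462547  0.70488773 -1.10868085]
```

View pics/m3.png

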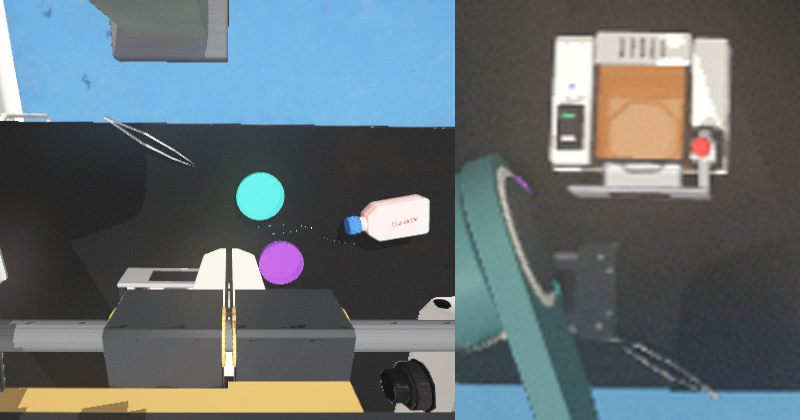

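The top view shows the drawer latched: the plate has moved about 60 mm in, to (640,190), the dish is under the hood and the red knob is down at (700,147). The look-alikes are untouched. Next I'll refine the rocker position from its green mark at (568,115).

```bash
python3 - <<'E'
from cell import *
import cv2,numpy as np
b=snapshot("top");h=b.astype(int);g=(h[...,1]-h[...,0]>40)&(h[...,1]-h[...,2]>20);g[:160]=0;g[195:]=0;g[:,:190]=0;g[:,215:]=0
w=np.clip(h[...,1]-h[...,0],0,None)*g;ys,xs=np.nonzero(g);p=(np.average(xs,weights=w[g]),np.average(ys,weights=w[g]));print(p,g.sum())
c=calibration("top");M=cv2.Rodrigues(c["rvec"])[0];o=-M.T@c["tvec"]
d=cv2.undistortPoints(np.array([[p]]),c["camera_matrix"],c["dist"])[0,0];d=M.T@[*d,1];print((o+d*(.056-o[2])/d[2]).round(4))
s=sense();print(s["eef_pos"],s["clock"])
E
```

```text
(np.float64(202.46808510638297), np.float64(178.0)) 4
[0.6134 0.1851 0.056 ]
[0.42491536 0.18296767 0.20071813] 6.125
```

```bash
python3 -m jog '[{"tx":0.04,"ty":0.002,"tz":0,"wx":0,"wy":0,"wz":0},{"tx":0.09,"ty":0.002,"tz":0,"wx":0,"wy":0,"wz":0},{"tx":0.14,"ty":0.002,"tz":0,"wx":0,"wy":0,"wz":0},{"tx":0.18,"ty":0.002,"tz":0,"wx":0,"wy":0,"wz":0},{"tx":0.191,"ty":0.002,"tz":-0.03,"wx":0,"wy":0,"wz":0},{"tx":0.191,"ty":0.002,"tz":-0.08,"wx":0,"wy":0,"wz":0},{"tx":0.191,"ty":0.002,"tz":-0.12,"wx":0,"wy":0,"wz":0},{"tx":0.191,"ty":0.002,"tz":-0.12,"wx":0,"wy":0,"wz":0}]'
```

```text
clock: 7.12
eef_pos: [0.6136, 0.1835, 0.0761]
tool_rot: [0.016, -3.134, 0.003]
wrist_force: [0.5, -1.0, -0.3]
grip_width: 0.0004
finger_force: 0.0
```

```bash
python3 -m jog '[{"tx":0.001,"ty":0,"tz":-0.005,"wx":0,"wy":0,"wz":0},{"tx":0.001,"ty":0,"tz":-0.014,"wx":0,"wy":0,"wz":0},{"tx":0.001,"ty":0,"tz":-0.018,"wx":0,"wy":0,"wz":0},{"tx":0.001,"ty":0,"tz":-0.02,"wx":0,"wy":0,"wz":0},{"tx":0.001,"ty":0,"tz":-0.02,"wx":0,"wy":0,"wz":0}]'
```

```text
clock: 7.75
eef_pos: [0.617, 0.1852, 0.0612]
tool_rot: [-0.018, 3.141, -0.0]
wrist_force: [0.5, 0.6, -0.7]
grip_width: 0.0008
finger_force: 0.0
```

```bash
python3 -m jog '[{"tx":0,"ty":0,"tz":-0.003,"wx":0,"wy":0,"wz":0},{"tx":0,"ty":0,"tz":-0.005,"wx":0,"wy":0,"wz":0},{"tx":0,"ty":0,"tz":-0.007,"wx":0,"wy":0,"wz":0},{"tx":0,"ty":0,"tz":-0.008,"wx":0,"wy":0,"wz":0},{"tx":0,"ty":0,"tz":-0.009,"wx":0,"wy":0,"wz":0},{"tx":0,"ty":0,"tz":-0.009,"wx":0,"wy":0,"wz":0}]'
```

```text
clock: 8.5
eef_pos: [0.617, 0.1852, 0.052]
tool_rot: [0.018, -3.141, -0.0]
wrist_force: [-0.1, 0.2, 1.0]
grip_width: 0.0004
finger_force: 0.0
```

```bash
python3 -m jog '[{"tx":0,"ty":0,"tz":-0.001,"wx":0,"wy":0,"wz":0},{"tx":0,"ty":0,"tz":-0.001,"wx":0,"wy":0,"wz":0}]';python3 -m jog '[{"tx":0,"ty":0,"tz":-0.001,"wx":0,"wy":0,"wz":0},{"tx":0,"ty":0,"tz":-0.001,"wx":0,"wy":0,"wz":0}]'
```

```text
clock: 8.75
eef_pos: [0.617, 0.1852, 0.051]
tool_rot: [0.018, -3.142, 0.0]
wrist_force: [-0.1, -0.9, 0.6]
grip_width: 0.0004
finger_force: 0.0
clock: 9.0
eef_pos: [0.617, 0.1851, 0.05]
tool_rot: [0.017, -3.141, 0.0]
wrist_force: [-0.0, -0.1, 0.0]
grip_width: 0.0004
finger_force: 0.0
```

```bash
python3 -m jog '[{"tx":0,"ty":0,"tz":-0.001,"wx":0,"wy":0,"wz":0},{"tx":0,"ty":0,"tz":-0.001,"wx":0,"wy":0,"wz":0}]';python3 -m jog '[{"tx":0,"ty":0,"tz":-0.001,"wx":0,"wy":0,"wz":0},{"tx":0,"ty":0,"tz":-0.001,"wx":0,"wy":0,"wz":0}]'
```

```text
clock: 9.25
eef_pos: [0.617, 0.1851, 0.0489]
tool_rot: [0.018, -3.141, 0.0]
wrist_force: [-0.5, 1.0, 0.5]
grip_width: 0.0004
finger_force: 0.0
clock: 9.5
eef_pos: [0.6169, 0.1852, 0.0479]
tool_rot: [0.018, -3.141, 0.0]
wrist_force: [-0.2, 0.3, -0.4]
grip_width: 0.0006
finger_force: 0.0
```

There's no reaction force, so I'll lift, back off and look.

```bash
python3 -m jog '[{"tx":0,"ty":0,"tz":0.03,"wx":0,"wy":0,"wz":0},{"tx":0,"ty":0,"tz":0.08,"wx":0,"wy":0,"wz":0},{"tx":-0.04,"ty":0,"tz":0.13,"wx":0,"wy":0,"wz":0},{"tx":-0.1,"ty":0,"tz":0.14,"wx":0,"wy":0,"wz":0},{"tx":-0.15,"ty":0,"tz":0.14,"wx":0,"wy":0,"wz":0},{"tx":-0.19,"ty":0,"tz":0.14,"wx":0,"wy":0,"wz":0}]'
python3 - <<'E'
from cell import *
import cv2,numpy as np
b=snapshot("top")[:,:,::-1];s=snapshot("scene")[:,:,::-1]
cv2.imwrite("pics/top4.png",b);cv2.imwrite("pics/scene4.png",s)
m=np.hstack([cv2.resize(b[145:215,190:265],(400,373),interpolation=cv2.INTER_CUBIC),cv2.resize(s[205:275,190:265],(400,373),interpolation=cv2.INTER_CUBIC)])
o=cv2.imread("pics/scene2.png")[205:275,190:265]
cv2.imwrite("pics/m4.png",np.vstack([m,np.hstack([cv2.resize(cv2.imread("pics/top0.png")[165:200,190:228],(240,220)),cv2.resize(o,(236,220)),np.zeros((220,324,3),np.uint8)])]))
E
```

```text
clock: 10.25
eef_pos: [0.4253, 0.1851, 0.1884]
tool_rot: [-0.018, 3.141, 0.001]
wrist_force: [-0.2, 1.1, 0.4]
grip_width: 0.0002
finger_force: 0.0
```

View pics/m4.png

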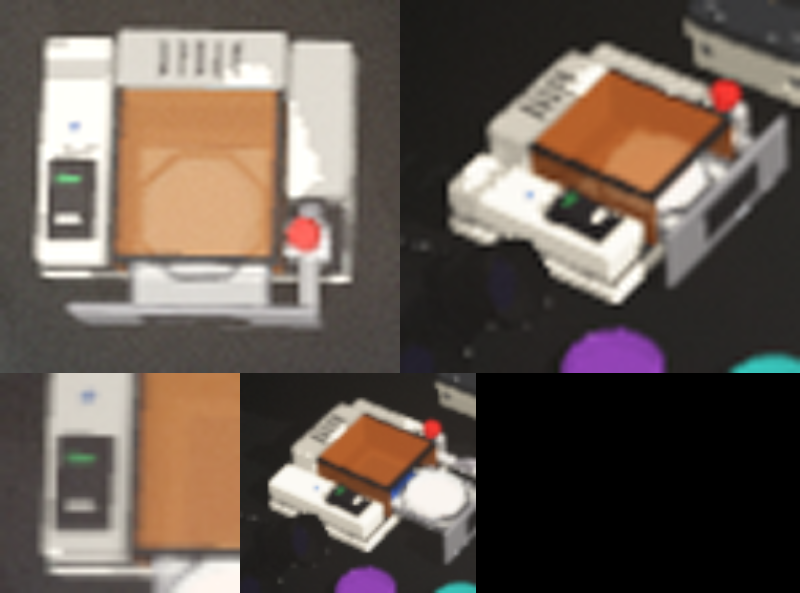

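The top view still shows the drawer latched, but whether the rocker has tipped isn't clear by eye. I'll compare the green mark's position in the scene view before and after, against the predicted shift.

```bash
python3 - <<'E'
from cell import *
from h import *
def cen(im,x0,x1,y0,y1):
    h=im[y0:y1,x0:x1].astype(float);w=np.clip(h[...,1]-np.maximum(h[...,2],h[...,0])-15,0,None)
    y,x=np.mgrid[y0:y1,x0:x1];return (np.array([(x*w).sum(),(y*w).sum()])/w.sum()).round(2),w.sum()
for n in("scene2","scene4"): print(n,cen(cv2.imread(f"pics/{n}.png"),212,235,232,255))
for n in("top0","top2","top4"): print(n,cen(cv2.imread(f"pics/{n}.png"),190,215,165,195))
a=.0105;o=np.array([.6338,.1143])
R=np.array([[np.cos(a),-np.sin(a)],[np.sin(a),np.cos(a)]])
P=[np.r_[o+R@np.array(p[:2]),p[2]] for p in([-.019,.071,.056],[-.019,.071,.052],[-.041,.071,.052],[-.041,.071,.056])]
for n in("scene","top"):
    c=calibration(n);print(n,cv2.projectPoints(np.array(P),c["rvec"],c["tvec"],c["camera_matrix"],c["dist"])[0][:,0].round(2).tolist())
E
```

```text
scene2 (array([221.32, 241.97]), np.float64(125.0))
scene4 (array([221.31, 241.95]), np.float64(131.0))
top0 (array([202.41, 178.  ]), np.float64(148.0))
top2 (array([202.25, 178.04]), np.float64(239.0))
top4 (array([202.23, 178.03]), np.float64(242.0))
scene [[220.98, 242.13], [221.04, 243.01], [226.45, 245.33], [226.4, 244.44]]
top [[202.47, 177.78], [202.71, 178.05], [202.46, 185.41], [202.22, 185.16]]
```

The mark hasn't moved (0.9 px expected), so the rocker is still off. I'll check the real fingertip position against the TCP in the pictures.

```bash
python3 - <<'E'
from cell import *
from h import *
s=sense();print(s["eef_pos"],s["clock"])
T=cv2.Rodrigues(s["tool_rot"])[0];p=s["eef_pos"]
P=np.array([p+T@np.array(v) for v in([0,0,0],[-.0075,0,0],[.0075,0,0],[-.0075,.01,0],[0,0,-.02])])
w=snapshot("wrist")[:,:,::-1].copy();c=calibration("wrist")
f=lambda c:cv2.projectPoints(P,c["rvec"],c["tvec"],c["camera_matrix"],c["dist"])[0][:,0]
print("wrist",f(c).round(1).tolist())
S=snapshot("scene")[:,:,::-1].copy();cs=calibration("scene");q=f(cs);print("scene",q.round(1).tolist())
x,y=q[0].astype(int)
def crop(im,x,y,r,pp,N=400):
    k=N/(2*r);z=cv2.resize(im[y-r:y+r,x-r:x+r],(N,N),interpolation=cv2.INTER_CUBIC)
    for a in pp[:1]: cv2.circle(z,tuple(int(v) for v in ((a-[x-r,y-r]+.5)*k)),3,(0,0,255),-1)
    return z
qw=f(c);xx,yy=qw[0].astype(int)
cv2.imwrite("pics/tip5.png",np.hstack([crop(w,xx,yy,50,qw),crop(S,x,y,40,q)]))
E
```

```text
[0.42466435 0.1852851  0.18886376] 10.35
wrist [[278.5, 244.6], [278.5, 254.9], [278.5, 234.0], [293.4, 254.9], [278.5, 257.6]]
scene [[269.5, 232.0], [267.3, 231.1], [271.6, 232.8], [265.6, 233.0], [269.5, 226.9]]
```

View pics/tip5.png

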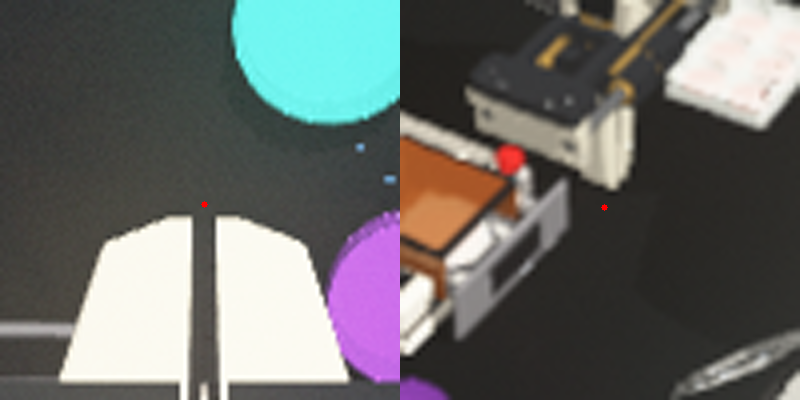

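The projected TCP (red dot) lies below the actual closed fingertips by about 17–20 mm in both views: wrist tips at (205,215), scene tip at (615,190). So the earlier press stopped short of the rocker. I'll go back and descend further, watching the force.

```bash
python3 -m jog '[{"tx":0.05,"ty":0,"tz":0,"wx":0,"wy":0,"wz":0},{"tx":0.11,"ty":0,"tz":0,"wx":0,"wy":0,"wz":0},{"tx":0.16,"ty":0,"tz":0,"wx":0,"wy":0,"wz":0},{"tx":0.19,"ty":0,"tz":-0.04,"wx":0,"wy":0,"wz":0},{"tx":0.19,"ty":0,"tz":-0.09,"wx":0,"wy":0,"wz":0},{"tx":0.19,"ty":0,"tz":-0.125,"wx":0,"wy":0,"wz":0},{"tx":0.19,"ty":0,"tz":-0.138,"wx":0,"wy":0,"wz":0},{"tx":0.19,"ty":0,"tz":-0.14,"wx":0,"wy":0,"wz":0}]'
for i in 1; do python3 -m jog '[{"tx":0,"ty":0,"tz":-0.002,"wx":0,"wy":0,"wz":0},{"tx":0,"ty":0,"tz":-0.004,"wx":0,"wy":0,"wz":0},{"tx":0,"ty":0,"tz":-0.004,"wx":0,"wy":0,"wz":0}]'; done
python3 -m jog '[{"tx":0,"ty":0,"tz":-0.002,"wx":0,"wy":0,"wz":0},{"tx":0,"ty":0,"tz":-0.002,"wx":0,"wy":0,"wz":0}]'
python3 -m jog '[{"tx":0,"ty":0,"tz":-0.002,"wx":0,"wy":0,"wz":0},{"tx":0,"ty":0,"tz":-0.002,"wx":0,"wy":0,"wz":0}]'
```

```text
clock: 11.45
eef_pos: [0.6174, 0.185, 0.0478]
tool_rot: [0.017, -3.141, 0.0]
wrist_force: [0.0, 0.1, -0.0]
grip_width: 0.0004
finger_force: 0.0
clock: 11.82
eef_pos: [0.6172, 0.1853, 0.0447]
tool_rot: [-0.018, 3.141, 0.0]
wrist_force: [-0.2, -0.0, 0.1]
grip_width: -0.0
finger_force: 0.0
clock: 12.08
eef_pos: [0.6169, 0.1852, 0.042]
tool_rot: [0.018, -3.141, -0.0]
wrist_force: [0.3, -0.3, 0.2]
grip_width: 0.0006
finger_force: 0.0
clock: 12.32
eef_pos: [0.6169, 0.1851, 0.0398]
tool_rot: [0.018, -3.141, 0.0]
wrist_force: [-0.2, -0.3, -0.0]
grip_width: 0.0006
finger_force: 0.0
```

```bash
python3 -m jog '[{"tx":0,"ty":0,"tz":-0.0015,"wx":0,"wy":0,"wz":0},{"tx":0,"ty":0,"tz":-0.0015,"wx":0,"wy":0,"wz":0}]' | grep -E "eef|wrist"
python3 -m jog '[{"tx":0,"ty":0,"tz":-0.0015,"wx":0,"wy":0,"wz":0},{"tx":0,"ty":0,"tz":-0.0015,"wx":0,"wy":0,"wz":0}]' | grep -E "eef|wrist"
python3 -m jog '[{"tx":0,"ty":0,"tz":-0.0015,"wx":0,"wy":0,"wz":0},{"tx":0,"ty":0,"tz":-0.0015,"wx":0,"wy":0,"wz":0}]' | grep -E "eef|wrist"
```

```text
eef_pos: [0.6169, 0.1852, 0.0384]
wrist_force: [-0.4, 0.7, 0.2]
eef_pos: [0.6169, 0.1851, 0.0369]
wrist_force: [-0.1, 0.4, 0.1]
eef_pos: [0.6172, 0.1852, 0.0357]
wrist_force: [1.0, -0.3, 1.8]
```

Contact at TCP z≈0.036. I'll keep going until the hard stop.

```bash
python3 -m jog '[{"tx":0,"ty":0,"tz":-0.001,"wx":0,"wy":0,"wz":0},{"tx":0,"ty":0,"tz":-0.002,"wx":0,"wy":0,"wz":0},{"tx":0,"ty":0,"tz":-0.002,"wx":0,"wy":0,"wz":0}]' | grep -E "eef|wrist"
python3 -m jog '[{"tx":0,"ty":0,"tz":-0.001,"wx":0,"wy":0,"wz":0},{"tx":0,"ty":0,"tz":-0.0015,"wx":0,"wy":0,"wz":0},{"tx":0,"ty":0,"tz":-0.0015,"wx":0,"wy":0,"wz":0}]' | grep -E "eef|wrist"
```

```text
eef_pos: [0.617, 0.1852, 0.0335]
wrist_force: [2.6, 0.6, 1.5]
eef_pos: [0.6174, 0.1852, 0.0327]
wrist_force: [1.7, -0.9, 6.5]
```

```bash
python3 -m jog '[{"tx":0,"ty":0,"tz":-0.001,"wx":0,"wy":0,"wz":0},{"tx":0,"ty":0,"tz":-0.001,"wx":0,"wy":0,"wz":0}]' | grep -E "eef|wrist"
```

```text
eef_pos: [0.6178, 0.1852, 0.032]
wrist_force: [4.6, -1.4, 8.6]
```

```bash
python3 -m jog '[{"tx":0,"ty":0,"tz":-0.001,"wx":0,"wy":0,"wz":0},{"tx":0,"ty":0,"tz":-0.0015,"wx":0,"wy":0,"wz":0},{"tx":0,"ty":0,"tz":-0.0015,"wx":0,"wy":0,"wz":0}]' | grep -E "eef|wrist"
python3 -m jog '[{"tx":0,"ty":0,"tz":0.004,"wx":0,"wy":0,"wz":0},{"tx":0,"ty":0,"tz":0.04,"wx":0,"wy":0,"wz":0},{"tx":0,"ty":0,"tz":0.09,"wx":0,"wy":0,"wz":0},{"tx":-0.04,"ty":0,"tz":0.14,"wx":0,"wy":0,"wz":0},{"tx":-0.1,"ty":0,"tz":0.155,"wx":0,"wy":0,"wz":0},{"tx":-0.15,"ty":0,"tz":0.155,"wx":0,"wy":0,"wz":0},{"tx":-0.19,"ty":0,"tz":0.155,"wx":0,"wy":0,"wz":0}]'
python3 - <<'E'
from cell import *
from h import *
s=snapshot("scene")[:,:,::-1];t=snapshot("top")[:,:,::-1];cv2.imwrite("pics/scene6.png",s);cv2.imwrite("pics/top6.png",t)
def cen(im,x0,x1,y0,y1):
    h=im[y0:y1,x0:x1].astype(float);w=np.clip(h[...,1]-np.maximum(h[...,2],h[...,0])-15,0,None)
    y,x=np.mgrid[y0:y1,x0:x1];return (np.array([(x*w).sum(),(y*w).sum()])/w.sum()).round(2),w.sum()
print(cen(s,212,235,232,255),cen(t,190,215,165,195))
cv2.imwrite("pics/m6.png",np.hstack([cv2.resize(t[145:215,190:265],(400,373),interpolation=cv2.INTER_CUBIC),cv2.resize(s[205:275,190:265],(400,373),interpolation=cv2.INTER_CUBIC)]))
E
```

```text
eef_pos: [0.6181, 0.1853, 0.0316]
wrist_force: [2.0, -1.4, 17.7]
clock: 15.32
eef_pos: [0.4249, 0.185, 0.1843]
tool_rot: [0.018, -3.141, 0.0]
wrist_force: [-0.1, 0.4, 0.2]
grip_width: 0.0007
finger_force: 0.0
(array([220.72, 242.73]), np.float64(64.0)) (array([202.52, 177.63]), np.float64(232.0))
```

View pics/m6.png

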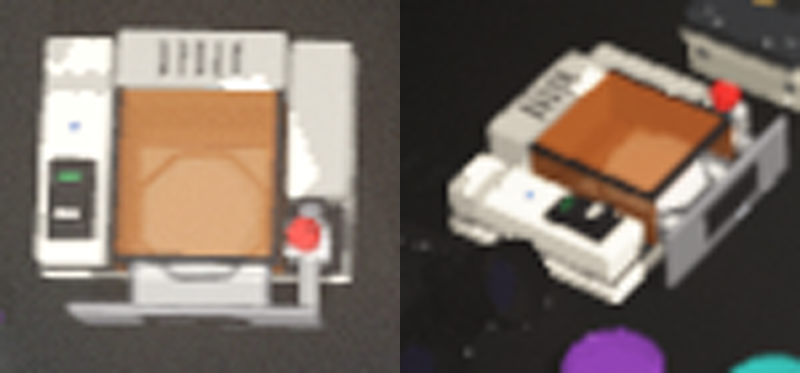

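The rocker's green mark has moved down by the expected amount (0.78 px against 0.88 predicted). The press went about 5 mm, then the force rose steeply to 17.7 N, which is the hard stop. The drawer is still latched with the pin down, and the gripper is clear of everything.

```bash
python3 -c "
from cell import *
print(sign_off())"
```

```text
the job is handed in; nothing more can be done
None
```

The drawer is latched against the red pin under the amber hood, the lamp rocker is pressed to its stop in the on position, and the job is handed in at about 15 s of the 43 s allowed. My first press stopped short of the rocker without touching it, so I pressed again lower. The lamp's light itself did not show in the pictures; "on" rests on the mark's shift and the stop force.

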